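# Start the bench centrifuge

### The arm

A 7-joint arm with a two-finger parallel gripper is mounted at the origin on the work surface. World frame = base frame: x ahead of the robot, y to its left, z up, the work surface at z = 0. Lengths are in m, angles in rad, forces in N, time in s.
With the tool pointing down it reaches from about 0.425 to 0.95 m from the base axis. Payload 4.7 kg.
Tool frame: the origin (TCP) lies at the very end of the fingers, on their centre line; the grasp point (between the pads) lies 19 mm behind it; x points along the fingers, y is the direction in which the jaws open and shut, and the axes are right-handed (so a half turn about x gives the same grasp; the last joint's range is limited). The gripper opens to 85 mm and grips with 20 to 120 N. Pads are 22 mm wide; open, the fingers measure 114 mm over their backs; the gripper's body (76 mm by 85 mm) begins 54 mm behind the grasp point. The pads swing forward as they close: fully open they stand 13 mm farther back than shut.
Start: joints at [-0.029, 0.469, -0.049, 1.532, 0.024, 1.141, -0.082], TCP at [0.675, 0, 0.231] pointing down, gripper open.
Joint ranges: [-2.59, 2.59], [-0.33, 1.99], [-1.39, 1.29], [0.1, 2.45], [-1.04, 4.18], [0.21, 1.99], [-2.66, 2.66]. Speed limits (rad/s): [2.57, 2.57, 3.14, 3.14, 3.14, 3.14, 3.14].

### API

Orientations are given as a unit quaternion [w, x, y, z].
In Python, from workcell import monitor, imaging, ticket, spotter gives the robot as it stands.
- The arm moves only by the tool move_arm, never from a script. Its argument "motion" is a list that holds one entry, the list of rows, each a list of 7 numbers: the opening, from 0 (shut) to 1 (fully open), then the shift along the tool's x, y, z in m, then the turn, a rotation vector about the tool's x, y, z in rad. In form: [[[grip, x, y, z, rx, ry, rz], ...]]. A call has 1 to 5 rows; each row is the pose to reach, as a shift and turn from the pose commanded when the call began, along the tool's axes at that moment; what a row does not reach only later rows make up. A row lasts 1/8 s, in which the tool goes at most 62.5 mm and 10.7 degrees, less where a joint would pass 70% of its speed; a pose out of reach is approached as far as the arm can. A call with a gripper value outside its range is refused whole. The fingers move at their own pace and stop on an object; "squeeze" is the grip in N (left out, the last holds). Time passes only in rows, so rows that repeat a pose let the fingers close. It gives the time, the measured TCP pose, the force and the opening at its end, in the units of the state.
- monitor.sense(): the state, without advancing time (a new reading comes with each control period).
- imaging.read_camera(name): name is "scene" or "side" or "wrist"; returns a dict with "pixels" (420x560x3 uint8, blue, green, red), "range_z" (420x560 float32, m along the optical axis (not along the pixel's ray), 0 where there is no reading), "mtx" (3x3 intrinsics, pixels), "R" (3x3) and "t" (3): a world point X has camera coordinates R X + t. Camera axes: x right, y down, z forward; pixel columns grow to the right and rows downward; lengths in m; the calibration is good to about 2 mm. A picture is of the moment at which its call begins.
- ticket.close_job(): hands the job in, once; it reports no verdict.
Trained networks look in a picture, given as the dict that the camera call returned (one of the last four; its "shot" number tells which), for a name from the list of things; names that differ only in an ending like _2 or _b are one class to them, and where a whole thing is asked for, a point or a joint stands for the part that bears it (a point fixed in the world has none). Each returns a list of dicts, best first, with "conf" (0 to 1); they miss things now and then, are a little off and sometimes report something else, mostly with a low value. They report only what shows in the picture. A call takes as long as a camera call.
- spotter.find_in(picture, name): "position" ([x, y, z] in m, in the coordinates of the camera as it stood for that picture, good to about 4 mm: the middle of the surface that is visible of it).
- spotter.cut_out(picture, name): "pixels" (420x560 bool, what is visible of it).
The state is a dict: "time_s": time; "qpos": joint angles; "qvel": joint speeds; "effort": joint torques, N m; "position": TCP position; "orientation": TCP orientation; "force": force on the tool from outside, world axes, zero at the start; "torque": the same for the moment, N m; "grip_width": finger opening in m.
Only numpy, scipy, OpenCV 4.12 (cv2) and the standard library are available. Lean on these libraries where they do the work, as an engineer would, in place of code of your own. Each camera call takes 0.05 s, during which the arm holds its last target. There are 200 camera calls.

### The job

Start the centrifuge with fingertip pushes alone, in this order: push its open lid down until it is fully shut, press the raised half of the rocker switch until it has rocked right over, press the round key fully in, and last press the long bar key fully in. Do not press the square key, do not lift the lid, and leave the rack, the bottle and the jar standing where they are.

Things in the scene. Friction and masses are not known exactly. Their poses are not given: they have to be found in the camera images.
- centrifuge: white bench centrifuge, 270 (x) by 380 (y) by 115 mm high, fixed. Origin: centre of its underside, on the bench; x points from its front to its back, y to its left, z up. The chamber with the lid is on the left, centred at x = 10, y = 75 mm; the control panel is the flat top of the right side, 115 mm above the bench, centred at y = -115 mm: from front to back, the rocker switch and three keys.
- lid_push (a point): point on the lid's upper face, on its middle line, 130 mm from the hinge towards the free front edge; moves with the lid. The lid is a white plate 200 by 200 mm, 14 mm thick; shut, its upper face is level at 130 mm above the bench. Pushing straight down at x = -15, y = 75 mm of the centrifuge meets the lid at any starting angle and shuts it.
- lid (a joint): opening angle of the lid, rad: 0 shut, starts at 0.4 to 0.75, stop at 1.3. Hinged at its back edge, on an axis along the centrifuge's y at x = 115 mm, height 116 mm; when open the front edge is up (at most 270 mm above the bench). The hinge is stiff: the lid stays where it is left; about 2 to 4 N down at lid_push moves it.
- rocker_raised (a point): point on top of the rocker's right half (raised at the start), 20 mm from its axle; moves with it. White rocker, 34 (x) by 66 mm (y), shallow V top, centred at x = -85, y = -115 mm of the centrifuge; the V's bottom is 129 mm above the bench. At the start the left half is level and the right half slopes up 0.32 rad, its end 10 mm higher; rocked over, the right half is level.
- rocker (a joint): rocker angle about an axle along the centrifuge's x, rad: 0 at the start (right half raised), 0.32 rocked right over (stop). Light friction: about 2 N down on the raised half moves it; it stays where it is left. Its black frame's top is 121 mm above the bench.
- round_key_top (a point): centre of the top face of the round key, 32 mm diameter, white; out, it is 131 mm above the bench, 16 mm above the panel; sinks with the key. The three keys, all of the same plastic, stand in one row at x = -30, +22 and +74 mm, y = -115 mm of the centrifuge, in any order, each on a black plate 66 by 42 by 3 mm.
- round_key (a joint): how far the round key is pushed in, m: 0 out, 0.008 fully in (stop). It slides straight down against about 4 N of friction, has no spring, and stays where it is left.
- bar_key_top (a point): centre of the top face of the long bar key, 52 mm (y) by 20 mm (x), white; out, it is 131 mm above the bench, 16 mm above the panel; sinks with the key. The three keys, all of the same plastic, stand in one row at x = -30, +22 and +74 mm, y = -115 mm of the centrifuge, in any order, each on a black plate 66 by 42 by 3 mm.
- bar_key (a joint): how far the bar key is pushed in, m: 0 out, 0.008 fully in (stop). It slides straight down against about 4 N of friction, has no spring, and stays where it is left.
- square_key_top (a point): centre of the top face of the square key, 29 by 29 mm, not to be pressed, white; out, it is 131 mm above the bench, 16 mm above the panel; sinks with the key. The three keys, all of the same plastic, stand in one row at x = -30, +22 and +74 mm, y = -115 mm of the centrifuge, in any order, each on a black plate 66 by 42 by 3 mm.
- square_key (a joint): how far the square key is pushed in, m: 0 out, 0.008 fully in (stop). It slides straight down against about 4 N of friction, has no spring, and stays where it is left.
- tube_rack: loose orange block with two rows of holes, 160 by 60 by 40 mm high, on the bench to the right of the centrifuge; origin: centre of its underside. To be left alone.
- bottle: loose closed glass bottle with blue cap, 64 mm diameter, 170 mm high, on the bench to the left of the centrifuge; origin: centre of its underside. To be left alone.
- jar: loose closed white jar, 70 mm diameter, 90 mm high, on the bench to the left of the centrifuge, in front of the bottle; origin: centre of its underside. To be left alone.

How it is judged:
On the way, in this order (a step that is already met when the one before it is completed fails the run):
1. the lid is pushed fully shut (value of joint lid below 0.03 rad), for 0.2 s.
2. the rocker switch is rocked over (value of joint rocker above 0.26 rad), for 0.2 s.
3. the round key is pressed fully in (value of joint round_key above 0.006 m), for 0.2 s.
4. the bar key is pressed fully in (value of joint bar_key above 0.006 m), for 0.2 s.
At the end, for the whole second after the job is handed in: Lid shut to within 0.03 rad, rocker past 0.26 of 0.32 rad, round and bar keys at least 6 of 8 mm in, square key less than 2 mm in; rack, bottle and jar upright and within 25 mm of where they stood (value of joint lid below 0.03 rad and value of joint rocker above 0.26 rad and value of joint each of round_key, bar_key above 0.006 m and value of joint square_key below 0.002 m and angle between each of tube_rack, bottle, jar's own z axis and vertical below 0.15 rad and distance of each of tube_rack, bottle, jar from where it was at the start of the episode below 0.025 m); the robot touches nothing.
It fails at once if the rocker, the round key or the bar key is pressed before its turn ((value of joint rocker above 0.1 rad and value of joint lid above 0.05 rad) or (value of joint round_key above 0.003 m and value of joint rocker below 0.2 rad) or (value of joint bar_key above 0.003 m and value of joint round_key below 0.005 m)).
It fails at once if the square key is pressed (value of joint square_key above 0.003 m).
It fails at once if the lid is lifted: opened wider, or opened again once shut (value of joint lid above 0.9 rad or (value of joint rocker above 0.26 rad and value of joint lid above 0.06 rad)).
It fails at once if the rack, the bottle or the jar is lifted, carried, shoved (25 mm) or tipped (distance of any of tube_rack, bottle, jar from where it was at the start of the episode above 0.025 m or angle between any of tube_rack, bottle, jar's own z axis and vertical above 0.3 rad).
It also fails if it takes over 48 s, if anything falls off the work surface, if the arm or the gripper's body presses on something with over 40 N, if the wrist force passes 120 N, or if a joint passes its speed limit or range.

## Working session

There is one attempt and no reset: what is moved stays moved. The work goes in short steps, Python scripts to look and compute and a tool call to move; the robot and the scene stay as the last step left them, time stands still between calls to the robot, and variables do not carry over. Pictures are saved under pics/ and viewed, about 8 in all and at most 12, crops included, and the job is handed in when it is done.

Besides the shell and the picture viewer there is one more tool, called after "Emit:" as name(argument=value, ...), one argument or row to a line, values as JSON. move_arm: Moves the arm, as the interface text tells. Its arguments: {"type":"object","properties":{"motion":{"type":"array","items":{"type":"array","items":{"type":"array","items":{"type":"number"}}}},"squeeze":{"type":"number"}},"required":["motion"]}

```bash
mkdir -p pics; cat > h.py <<'E'
import numpy as np, cv2
from workcell import monitor, imaging, ticket, spotter
def world(p,c): return p['R'].T@(np.array(c)-p['t'])
def cloud(p):
    z=p['range_z']; v,u=np.mgrid[:z.shape[0],:z.shape[1]]
    K=p['mtx']; c=np.stack([(u-K[0,2])/K[0,0]*z,(v-K[1,2])/K[1,1]*z,z],-1)
    return (c-p['t'])@p['R']
E
python3 - <<'E'
from h import *
s=monitor.sense(); print({k:np.round(v,3) for k,v in s.items()})
for n in ['scene','side']:
    p=imaging.read_camera(n); cv2.imwrite(f'pics/{n}0.png',p['pixels'])
    C=cloud(p)
    print(n,'cam at',np.round(-p['R'].T@p['t'],3))
    for o in ['centrifuge','lid_push','rocker_raised','round_key_top','bar_key_top','square_key_top','tube_rack','bottle','jar']:
        for r in spotter.find_in(p,o)[:2]: print(o,round(r['conf'],2),np.round(world(p,r['position']),3))
    # panel plane points
    m=(p['range_z']>0)&(abs(C[...,2]-.115)<.004)
    print('panel px',m.sum(),np.round(cv2.minAreaRect(C[m][:,:2].astype(np.float32)),3) if 0 else cv2.minAreaRect(C[m][:,:2].astype(np.float32)))
E
```

```text
{'time_s': np.float64(0.0), 'qpos': array([-0.029,  0.469, -0.049,  1.534,  0.024,  1.141, -0.082]), 'qvel': array([-0.001, -0.   ,  0.   , -0.001, -0.002,  0.001,  0.001]), 'effort': array([ 1.0000e-03, -5.1032e+01, -4.6000e-02, -2.3772e+01,  1.1000e-02,
        7.0000e-03,  0.0000e+00]), 'position': array([0.674, 0.   , 0.23 ]), 'orientation': array([ 0.5  ,  0.499,  0.501, -0.501]), 'force': array([0.226, 0.903, 0.659]), 'torque': array([-0.002, -0.04 , -0.007]), 'grip_width': np.float64(0.085)}
scene cam at [1.381 0.007 0.986]
centrifuge 0.75 [0.636 0.073 0.119]
lid_push 0.97 [0.593 0.116 0.187]
lid_push 0.31 [0.634 0.071 0.118]
rocker_raised 0.54 [ 0.449 -0.07   0.128]
round_key_top 0.69 [ 0.498 -0.064  0.131]
bar_key_top 0.65 [ 0.552 -0.078  0.127]
square_key_top 0.6 [ 0.604 -0.088  0.128]
tube_rack 0.73 [ 0.56  -0.227  0.038]
bottle 0.92 [0.692 0.294 0.099]
jar 0.91 [0.557 0.326 0.083]
panel px 4680 ((0.28063929080963135, 0.13535374402999878), (1.5613399744033813, 0.8396732807159424), 87.83099365234375)
side cam at [ 0.302 -0.502  0.811]
centrifuge 0.96 [ 0.523 -0.004  0.116]
lid_push 0.62 [0.574 0.085 0.201]
rocker_raised 0.88 [ 0.438 -0.067  0.129]
round_key_top 0.58 [ 0.49  -0.075  0.133]
bar_key_top 0.81 [ 0.543 -0.085  0.135]
square_key_top 0.63 [ 0.591 -0.092  0.129]
tube_rack 0.96 [ 0.535 -0.244  0.04 ]
tube_rack 0.52 [ 0.593 -0.091  0.13 ]
bottle 0.59 [0.667 0.292 0.122]
bottle 0.58 [0.531 0.321 0.081]
jar 0.95 [0.53  0.32  0.081]
panel px 12441 ((0.39674583077430725, 0.6675290465354919), (1.6316322088241577, 0.6845669150352478), 85.17876434326172)
```

```bash
python3 - <<'E'
import cv2,numpy as np
a=cv2.imread('pics/scene0.png');b=cv2.imread('pics/side0.png')
cv2.imwrite('pics/b0.png',cv2.resize(b,(800,600)));cv2.imwrite('pics/a0.png',cv2.resize(a,(800,600)))
E
```

```text
(no output)
```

View pics/b0.png

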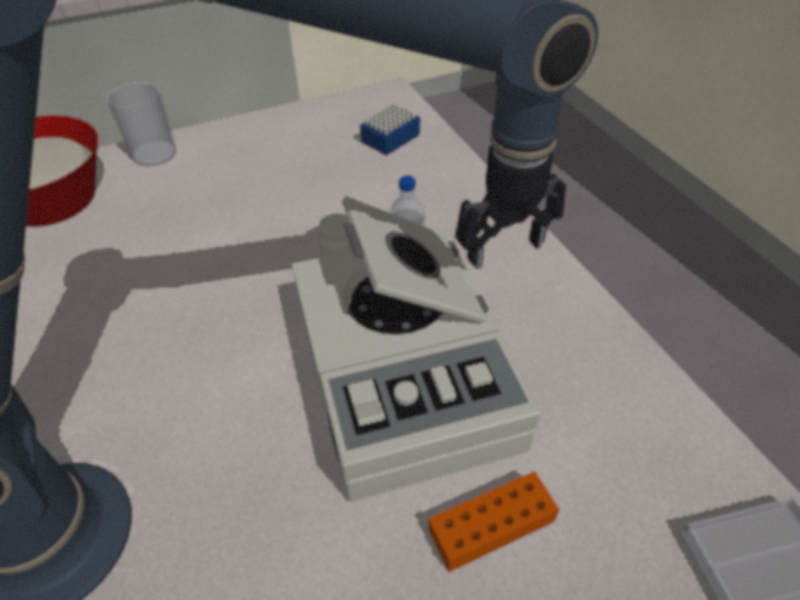

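View pics/a0.png

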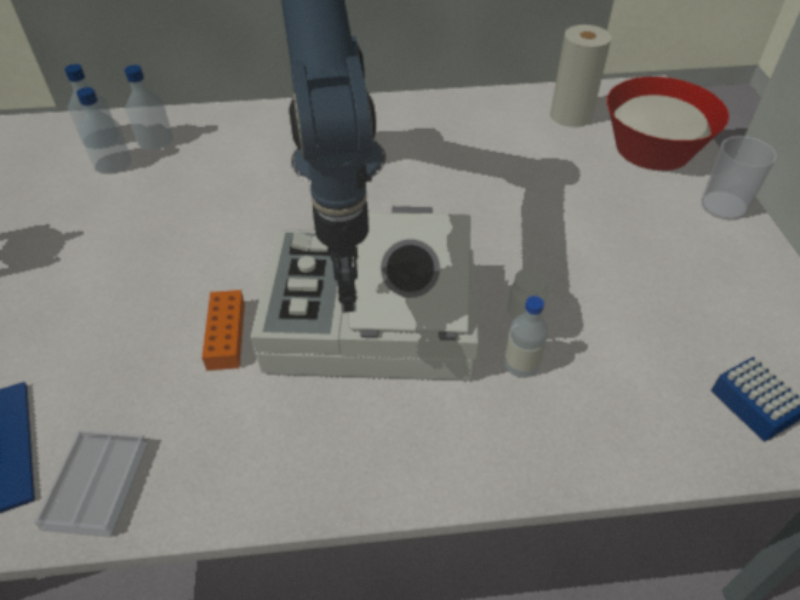

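```bash
python3 - <<'E'
from h import *
from scipy.optimize import least_squares
loc={'rocker_raised':None,'round_key_top':(-.030,-.115),'bar_key_top':(.022,-.115),'square_key_top':(.074,-.115)}
for n in ['scene','side']:
    p=imaging.read_camera(n);C=cloud(p);K=p['mtx'];cam=-p['R'].T@p['t'];A=[];B=[]
    for o in loc:
        r=spotter.cut_out(p,o)
        if not r: print(n,o,'none');continue
        m=r[0]['pixels']; m=cv2.erode(m.astype(np.uint8),np.ones((3,3)))>0
        P=C[m&(p['range_z']>0)]
        top=P[P[:,2]>np.percentile(P[:,2],30)]
        v,u=np.nonzero(r[0]['pixels']); d=p['R'].T@np.array([(u.mean()-K[0,2])/K[0,0],(v.mean()-K[1,2])/K[1,1],1])
        q=cam+d*(.129-cam[2])/d[2]
        mid=(top.min(0)+top.max(0))/2
        print(n,o,round(r[0]['conf'],2),m.sum(),'depth',np.round(top.mean(0),3),'ray',np.round(q,3),'px',u.mean().round(),v.mean().round())
        if loc[o]: A.append(loc[o]);B.append(q[:2])
    if len(A)>1:
        A=np.array(A);B=np.array(B)
        f=lambda x:(A@np.array([[np.cos(x[2]),np.sin(x[2])],[-np.sin(x[2]),np.cos(x[2])]])+x[:2]-B).ravel()
        s=least_squares(f,[.5,0,0]);print('pose',np.round(s.x,4),'res',np.round(s.fun*1e3,1))
    r=spotter.cut_out(p,'lid_push')
    if r:
        m=cv2.erode(r[0]['pixels'].astype(np.uint8),np.ones((7,7)))>0;P=C[m&(p['range_z']>0)]
        c=P.mean(0);w=np.linalg.svd(P-c,full_matrices=0)[2][2];w*=np.sign(w[2]);print('lid c',c.round(3),'normal',w.round(3),'tilt',np.arccos(w[2]).round(3),'max',P.max(0).round(3),P.min(0).round(3))
    # body outline from front/right edges at panel level
    r=spotter.cut_out(p,'centrifuge')
    if r:
        P=C[r[0]['pixels']&(p['range_z']>0)];P=P[abs(P[:,2]-.115)<.006];print('top rect',cv2.minAreaRect(P[:,:2].astype(np.float32)))
E
```

```text
scene rocker_raised 0.65 130 depth [ 0.446 -0.073  0.134] ray [ 0.443 -0.068  0.129] px 215.0 170.0
scene round_key_top 0.46 64 depth [ 0.5   -0.069  0.131] ray [ 0.5   -0.07   0.129] px 214.0 185.0
scene bar_key_top 0.59 119 depth [ 0.55  -0.077  0.131] ray [ 0.55  -0.077  0.129] px 212.0 199.0
scene square_key_top none
pose [ 0.5461  0.0398 -0.1497] res [-0.5  0.1  0.5 -0.1]
lid c [0.596 0.115 0.186] normal [ 0.582 -0.086  0.809] tilt 0.629 max [0.681 0.209 0.247] [0.504 0.006 0.128]
top rect ((0.5430751442909241, 0.04064849019050598), (0.3799094259738922, 0.27308252453804016), 81.39673614501953)
side rocker_raised 0.89 432 depth [ 0.438 -0.076  0.134] ray [ 0.439 -0.067  0.129] px 256.0 282.0
side round_key_top 0.5 147 depth [ 0.492 -0.077  0.131] ray [ 0.492 -0.077  0.129] px 284.0 275.0
side bar_key_top 0.73 173 depth [ 0.544 -0.084  0.131] ray [ 0.544 -0.084  0.129] px 310.0 269.0
side square_key_top 0.64 131 depth [ 0.594 -0.092  0.131] ray [ 0.595 -0.091  0.129] px 335.0 262.0
pose [ 0.5386  0.0331 -0.1431] res [ 0.   0.1 -0.1 -0.2  0.1  0.1]
lid c [0.576 0.087 0.197] normal [ 0.578 -0.087  0.811] tilt 0.624 max [0.666 0.193 0.246] [ 0.499 -0.003  0.136]
top rect ((0.540922224521637, 0.03598034381866455), (0.38334760069847107, 0.2708313465118408), 81.63863372802734)
```

Emit:
move_arm(
  motion=[
    [[0,-0.05,0,0,0,0,0],[0,-0.075,-0.045,-0.037,0,0,0],[0,-0.075,-0.09,-0.074,0,0,0],[0,-0.075,-0.137,-0.112,0,0,0],[0,-0.075,-0.137,-0.112,0,0,0]],
  ],
  squeeze=40,
)

```text
time_s: 2.33
position: [0.5347, 0.1163, 0.3071]
orientation: [0.502, 0.498, 0.502, -0.498]
force: [0.6, 0.1, 0.6]
grip_width: 0.0002
```

Emit:
move_arm(
  motion=[
    [[0,0.04,0,0,0,0,0],[0,0.08,0,0,0,0,0],[0,0.11,0,0,0,0,0],[0,0.135,0,0,0,0,0],[0,0.155,0,0,0,0,0]],
  ],
)

```text
time_s: 2.95
position: [0.5386, 0.1113, 0.1507]
orientation: [-0.5, -0.5, -0.5, 0.5]
force: [-1.2, 0.0, 2.5]
grip_width: -0.0001
```

Emit:
move_arm(
  motion=[
    [[0,0.01,0,0,0,0,0],[0,0.018,0,0,0,0,0],[0,0.022,0,0,0,0,0],[0,0.022,0,0,0,0,0]],
  ],
)

```text
time_s: 3.45
position: [0.5386, 0.1118, 0.1301]
orientation: [0.5, 0.5, 0.5, -0.5]
force: [-2.4, -0.1, 2.8]
grip_width: 0.0004
```

Emit:
move_arm(
  motion=[
    [[0,0.003,0,0,0,0,0],[0,0.005,0,0,0,0,0],[0,0.005,0,0,0,0,0]],
  ],
)

```text
time_s: 3.82
position: [0.5387, 0.1119, 0.1297]
orientation: [0.5, 0.501, 0.499, -0.5]
force: [-12.5, -3.5, 35.4]
grip_width: 0.0002
```

Emit:
move_arm(
  motion=[
    [[0,-0.05,0,0,0,0,0],[0,-0.07,-0.03,0.055,0,0,0],[0,-0.07,-0.06,0.11,0,0,0],[0,-0.07,-0.09,0.165,0,0,0],[0,-0.07,-0.102,0.197,0,0,0]],
  ],
)

```text
time_s: 4.45
position: [0.4346, -0.0877, 0.1947]
orientation: [0.5, 0.501, 0.499, -0.501]
force: [0.7, -0.2, 1.4]
grip_width: 0.0004
```

```bash
python3 - <<'E'
from h import *
p=imaging.read_camera('wrist');w=p['pixels'];s=imaging.read_camera('side');sc=imaging.read_camera('scene')
cv2.imwrite('pics/w1.png',np.hstack([cv2.resize(s['pixels'][150:360,180:460],(420,315)),cv2.resize(w,(380,315))]))
print(monitor.sense()['position'])
for n,q in [('wrist',p),('side',s),('scene',sc)]:
  for o in ['rocker_raised','round_key_top','bar_key_top','square_key_top','lid_push']:
    for r in spotter.find_in(q,o)[:1]: print(n,o,round(r['conf'],2),np.round(world(q,r['position']),3))
E
```

```text
[ 0.43579094 -0.08689166  0.19470831]
wrist rocker_raised 0.76 [ 0.439 -0.066  0.132]
wrist round_key_top 0.55 [ 0.495 -0.068  0.131]
wrist bar_key_top 0.82 [ 0.538 -0.075  0.134]
wrist square_key_top 0.78 [ 0.591 -0.085  0.13 ]
wrist lid_push 0.8 [0.543 0.029 0.129]
side rocker_raised 0.69 [ 0.433 -0.077  0.131]
side round_key_top 0.49 [ 0.488 -0.076  0.132]
side bar_key_top 0.62 [ 0.542 -0.086  0.133]
side square_key_top 0.65 [ 0.589 -0.09   0.129]
side lid_push 0.6 [0.611 0.077 0.132]
scene rocker_raised 0.54 [ 0.446 -0.061  0.126]
scene round_key_top 0.73 [ 0.446 -0.062  0.127]
scene bar_key_top 0.64 [ 0.552 -0.076  0.13 ]
scene lid_push 0.78 [0.576 0.114 0.134]
```

View pics/w1.png

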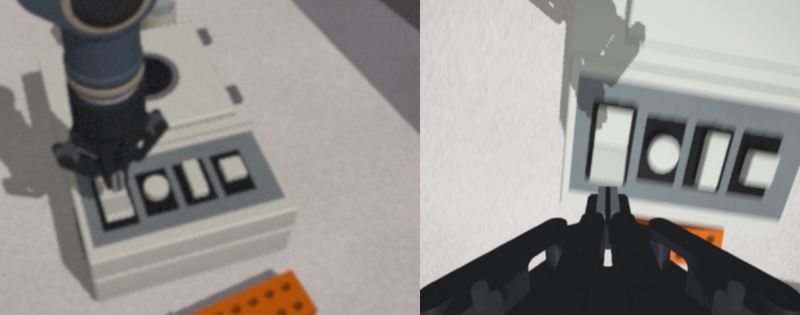

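The picture shows the lid shut. The keys run rocker, round, bar, square, and the fingertip (wrist view, about (608,190)) is over the rocker's right half. I'll press it.

Emit:
move_arm(
  motion=[
    [[0,0.03,0,0,0,0,0],[0,0.05,0,0,0,0,0],[0,0.06,0,0,0,0,0],[0,0.066,0,0,0,0,0],[0,0.066,0,0,0,0,0]],
  ],
)

```text
time_s: 5.98
position: [0.4363, -0.0852, 0.129]
orientation: [0.5, 0.5, 0.5, -0.5]
force: [-2.1, -0.3, 4.8]
grip_width: -0.0
```

Emit:
move_arm(
  motion=[
    [[0,0.002,0,0,0,0,0],[0,0.004,0,0,0,0,0],[0,0.004,0,0,0,0,0]],
  ],
)

```text
time_s: 6.35
position: [0.4366, -0.0852, 0.1286]
orientation: [0.5, 0.5, 0.5, -0.5]
force: [-12.7, 1.1, 37.0]
grip_width: 0.0002
```

Emit:
move_arm(
  motion=[
    [[0,-0.04,0,0,0,0,0],[0,-0.04,0.03,-0.006,0,0,0],[0,-0.04,0.058,-0.012,0,0,0],[0,-0.04,0.058,-0.012,0,0,0]],
  ],
)

```text
time_s: 6.85
position: [0.4962, -0.0721, 0.1649]
orientation: [0.501, 0.5, 0.5, -0.499]
force: [-0.1, -0.2, -0.9]
grip_width: -0.0004
```

```bash
python3 - <<'E'
from h import *
w=imaging.read_camera('wrist')['pixels'];s=imaging.read_camera('side')['pixels']
cv2.imwrite('pics/w2.png',np.hstack([cv2.resize(s[230:320,220:360],(420,315)),cv2.resize(w[80:,150:],(380,315))]))
print(monitor.sense()['position'])
E
```

```text
[ 0.49360441 -0.07298877  0.16425223]
```

View pics/w2.png

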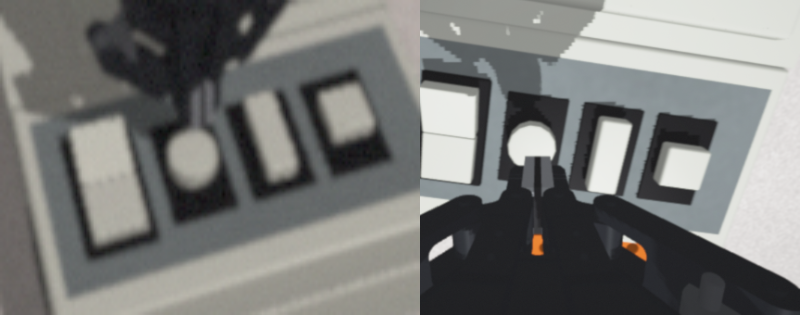

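The rocker has tipped over, with its right half now level. The fingertip sits over the round key (wrist view (535,150)). Pressing it.

Emit:
move_arm(
  motion=[
    [[0,0.02,0,0,0,0,0],[0,0.03,0,0,0,0,0],[0,0.035,0,0,0,0,0],[0,0.039,0,0,0,0,0],[0,0.042,0,0,0,0,0]],
  ],
)

```text
time_s: 7.58
position: [0.4938, -0.0732, 0.1227]
orientation: [-0.5, -0.5, -0.5, 0.5]
force: [-7.7, -0.1, 21.6]
grip_width: 0.0003
```

Emit:
move_arm(
  motion=[
    [[0,0.002,0,0,0,0,0],[0,0.004,0,0,0,0,0],[0,0.004,0,0,0,0,0]],
  ],
)

```text
time_s: 7.95
position: [0.4939, -0.0732, 0.1223]
orientation: [-0.5, -0.5, -0.5, 0.5]
force: [-13.8, 1.4, 34.2]
grip_width: -0.0
```

Emit:
move_arm(
  motion=[
    [[0,-0.045,0,0,0,0,0],[0,-0.045,0.03,0.004,0,0,0],[0,-0.045,0.052,0.008,0,0,0],[0,-0.045,0.052,0.008,0,0,0]],
  ],
)

```text
time_s: 8.45
position: [0.5479, -0.081, 0.1635]
orientation: [0.501, 0.501, 0.499, -0.499]
force: [-0.3, 0.4, 0.1]
grip_width: -0.0001
```

```bash
python3 - <<'E'
from h import *
w=imaging.read_camera('wrist')['pixels'];s=imaging.read_camera('side')['pixels']
cv2.imwrite('pics/w3.png',np.hstack([cv2.resize(s[230:320,220:360],(420,315)),cv2.resize(w[80:,100:],(380,315))]))
print(monitor.sense()['position'])
E
```

```text
[ 0.5456473  -0.08078809  0.16294569]
```

View pics/w3.png

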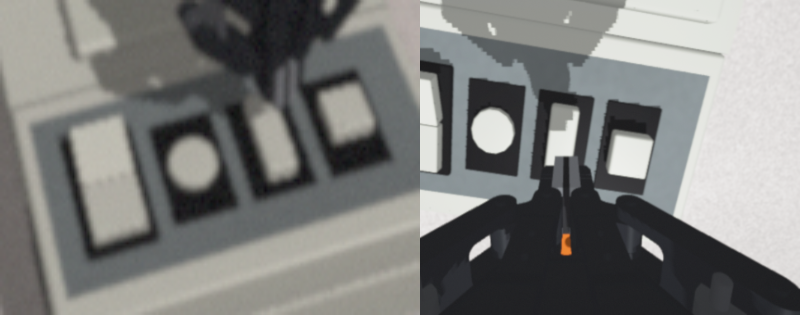

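The fingertip is centred over the bar key (wrist view (565,160)), well clear of the square key.

Emit:
move_arm(
  motion=[
    [[0,0.02,0,0,0,0,0],[0,0.03,0,0,0,0,0],[0,0.035,0,0,0,0,0],[0,0.038,0,0,0,0,0],[0,0.041,0,0,0,0,0]],
  ],
)

```text
time_s: 9.18
position: [0.5459, -0.0809, 0.1228]
orientation: [0.5, 0.5, 0.5, -0.5]
force: [-6.0, 1.0, 17.6]
grip_width: -0.0003
```

Emit:
move_arm(
  motion=[
    [[0,0.002,0,0,0,0,0],[0,0.004,0,0,0,0,0],[0,0.004,0,0,0,0,0]],
  ],
)

```text
time_s: 9.55
position: [0.5461, -0.0809, 0.1225]
orientation: [0.5, 0.5, 0.5, -0.5]
force: [-13.1, 0.9, 29.3]
grip_width: -0.0002
```

Emit:
move_arm(
  motion=[
    [[0,-0.04,0,0,0,0,0],[0,-0.09,0,0,0,0,0],[0,-0.14,0,0,0,0,0],[0,-0.19,0,0,0,0,0],[0,-0.19,0,0,0,0,0]],
  ],
)

```text
time_s: 10.18
position: [0.5491, -0.0813, 0.3132]
orientation: [0.503, 0.503, 0.497, -0.497]
force: [-1.0, -0.1, -0.2]
grip_width: 0.0001
```

```bash
python3 - <<'E'
from h import *
p=imaging.read_camera('wrist');s=imaging.read_camera('side')
cv2.imwrite('pics/w4.png',np.hstack([cv2.resize(s['pixels'][150:400,180:460],(400,357)),cv2.resize(p['pixels'],(400,357))]))
print(monitor.sense()['position'],monitor.sense()['force'])
C=cloud(s)
for o in ['lid_push','round_key_top','bar_key_top','square_key_top']:
    for r in spotter.cut_out(s,o)[:1]:
        m=cv2.erode(r['pixels'].astype(np.uint8),np.ones((5,5)))>0;P=C[m&(s['range_z']>0)];print(o,round(r['conf'],2),np.median(P,0).round(4))
for o in ['tube_rack','bottle','jar']:
    for r in spotter.find_in(s,o)[:1]: print(o,round(r['conf'],2),np.round(world(s,r['position']),3))
E
```

```text
[ 0.54637067 -0.08096988  0.30845641] [ 0.09544873  0.14992061 -0.65114896]
round_key_top 0.72 [ 0.4926 -0.0757  0.1227]
bar_key_top 0.54 [ 0.5446 -0.0835  0.1229]
square_key_top 0.52 [ 0.5939 -0.0916  0.1308]
tube_rack 0.58 [ 0.534 -0.246  0.037]
bottle 0.96 [0.657 0.294 0.116]
jar 0.95 [0.535 0.319 0.081]
```

View pics/w4.png

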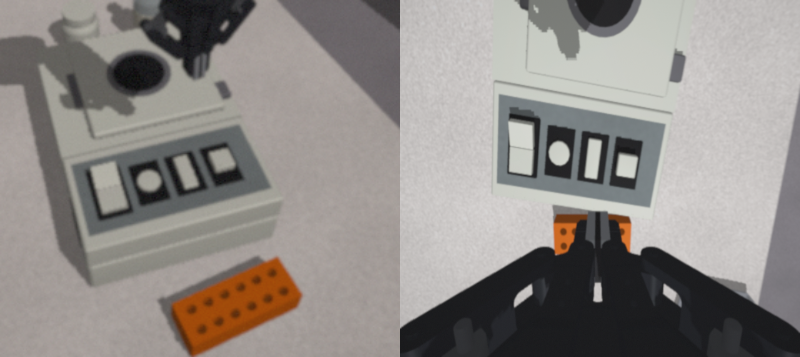

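Every push has taken effect: the round and bar keys are at 123 mm (fully in), the square key is still out at 131 mm, and the lid is shut and flat. The robot is clear of everything.

```bash
python3 -c "
from workcell import ticket
print(ticket.close_job())"
```

```text
the job is handed in; nothing more can be done
None
```

I ran the start sequence with shut-finger pushes in the required order: lid, rocker, round key, bar key. The job is handed in; it reports no verdict. The last arm move ended at about 10 s of the 48 s allowed.

- **Lid:** the fingertip stopped at 0.130 m with 35 N. The last picture shows it flat. In that final side view the detector did not find the lid, but an earlier wrist and side reading after the push put it at 0.129–0.132 m.
- **Rocker:** it reached its stop with 37 N at 0.129 m, and the pictures show the right half level. I did not measure its angle.
- **Keys:** the last depth readings put the round and bar keys at 0.123 m, so fully in, and the square key at 0.131 m, so untouched.
- **Rack, bottle and jar:** rack and jar are within about 5 mm of their first readings and the bottle within about 10 mm, which I take as detector noise because the arm never went near it. They stand upright in the pictures.
- **Robot:** it is clear of everything, with the fingertip at 0.31 m and about 0 N on it.

The scene and side cameras disagreed by about 8 mm on the centrifuge's position. I used a value between the two, and the wrist camera agreed with it.

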